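# Turn the jar stand feet down and put the jar on it

## Robot

A 6-joint arm with a two-finger parallel gripper is mounted at the origin on the work surface. World frame = base frame: x ahead of the robot, y to its left, z up, the work surface at z = 0. Lengths are in m, angles in degrees, forces in N, time in s.
With the tool pointing down it reaches from about 0.4 to 0.825 m from the base axis. Payload 7 kg.
Tool frame: the origin (TCP) lies on the front face of the gripper's body, between the roots of the fingers; the fingertips stand 66 mm ahead of it and the grasp point (between the pads) lies 47 mm ahead of it; z points along the fingers, y is the line along which they close (so a half turn about z gives the same grasp; the last joint's range is limited). The gripper opens to 88 mm and grips with 3 to 60 N. Pads are 19 mm wide; open, the fingers measure 130 mm over their backs; the gripper's body (78 mm by 193 mm) begins 47 mm behind the grasp point.
Start: joints at [84.345, 20.546, 0.682, 0, -70.136, -16.507], TCP at [0.255, 0.625, 0.292] pointing down, gripper open.
Joint ranges: [-176.03, 176.03], [-82.01, 121.73], [-58.28, 71.71], [-173.87, 95.51], [-174.79, -0.11], [-173.66, 173.66]. Speed limits (degrees/s): [136.94, 136.94, 172.46, 180, 180, 180].

## Interface

Orientations are given as [roll, pitch, yaw] about the fixed x, y, z axes, in that order (R = Rz(yaw) Ry(pitch) Rx(roll)).
In Python, from plant import ctrl gives the robot as it stands.
- The arm moves only by the tool send_rows, never from a script. Its argument "deltas" is a list of rows, each a list of 2 entries, a list of its own where there are three numbers: the shift along the tool's x, y, z each as a share of 800 mm, from -1 to 1, then the turn about the tool's z as a share of 90 degrees, from -1 to 1. A call has exactly 5 rows; each row is the pose to reach, as a shift and turn from the pose commanded when the call began, along the tool's axes at that moment; what a row does not reach only later rows make up. A row lasts 1/12 s, in which the tool goes at most 41.7 mm and 7.16 degrees, less where a joint would pass 70% of its speed; a pose out of reach is approached as far as the arm can. A call with a number of a shift or a turn outside -1 to 1 is refused whole. A call with a gripper value outside its range is refused whole. "gripper" is the opening, from 0 (shut) to 1 (fully open), set as the call begins (left out, the last holds). The fingers move at their own pace and stop on an object; the grip force is fixed at half the most. Time passes only in rows, so rows that repeat a pose let the fingers close, or fill a call up. It gives the time, the measured TCP pose, the force, the opening and the grip force at its end, in the units of the state.
- ctrl.get_obs(): the state, without advancing time (a new reading comes with each control period).
- ctrl.snapshot(name): name is "scene" or "top" or "wrist"; returns a dict with "color" (420x560x3 uint8, red, green, blue), "vertical_fov" (degrees; the focal length in pixels is half the picture's height over the tangent of half this angle, whatever the lens; pixels are square), "cx", "cy" (the principal point, pixels), "k1" (the pictures are not rectified: a ray, as slopes to the right and down, at radius r is drawn at 1 + k1 r^2 times it, then the intrinsics apply), "rvec" (rotation vector, rad) and "tvec" (3), from world to camera coordinates, as OpenCV has them. Camera axes: x right, y down, z forward; pixel columns grow to the right and rows downward; lengths in m; the calibration is good to about 2 mm. A picture is of the moment at which its call begins. There is no depth.
- ctrl.close_job(): hands the job in; it is judged then, once.
Trained networks look in a picture, given as the dict that the camera call returned (one of the last four; its "shot" number tells which), for a name from the list of things; names that differ only in an ending like _2 or _b are one class to them, and where a whole thing is asked for, a point or a joint stands for the part that bears it (a point fixed in the world has none). Each returns a list of dicts, best first, with "conf" (0 to 1); they miss things now and then, are a little off and sometimes report something else, mostly with a low value. They report only what shows in the picture. A call takes as long as a camera call. They do not tell look-alikes from the thing itself.
- ctrl.boxes_of(picture, thing): "xy" ([column, row] as shares, 0 to 1, of the picture: columns of its width, rows of its height, amid what is visible of it).
- ctrl.cut_out(picture, thing): "pixels" (420x560 bool, what is visible of it) and "xy" ([column, row] as shares, 0 to 1, of the picture: columns of its width, rows of its height, amid what is visible of it).
The state is a dict: "clock": time; "joint_pos": joint angles; "qvel": joint speeds; "tau": joint torques, N m; "tool_pos": TCP position; "orientation": TCP orientation; "force": force on the tool from outside, world axes, zero at the start; "moment": the same for the moment, N m; "opening": finger opening in m; "gripper_force": force on a finger pad.
Only numpy, scipy, OpenCV 4.12 (cv2) and the standard library are available. Lean on these libraries where they do the work, as an engineer would, in place of code of your own. Each camera call takes 0.05 s, during which the arm holds its last target. There are 200 camera calls.

## Task

The square white jar stand is lying on the bench with its rubber feet up. Push it along the bench up against the curved steel backstop until it stands up leaning on it, then tip it back over so that it lies flat on its feet on the bench. Then pick up the short jar with the white cap and set it gently upright in the middle of the stand, without disturbing anything else on the bench.

Things in the scene. Friction and masses are not known exactly. Their poses are not given: they have to be found in the camera images.
- board: the jar stand: square white plastic board 110 x 110 x 10 mm, about 120 g, edges along its x and y. Four black rubber feet on one face (discs 18 mm across, 3 mm high, 38 mm from the middle in x and y). Origin: centre of the smooth face; z points from there to the feet (up at the start, down once turned over, the origin then 13 mm above the bench). Friction on the bench 0.5 to 0.7
- backstop: polished steel strip (friction about 0.3) fixed to the bench, 200 mm wide (y), 60 mm high. Origin: middle of the foot of its curved face, at bench level; x points horizontally into it, z up. The face rises in flats through (x, z) = (0, 0), (20, 18), (31, 38), (39, 60) mm; behind it a flat flange reaches x = 75 mm. A board pushed along +x rides up the face
- stop_top (a point): middle of the backstop's top edge, 39 mm behind and 60 mm above the foot of its face; free space beyond it. With its low edge pushed to the foot the board leans over this edge at about 55 degrees, standing some 30 mm above it, and stays there when let go. Pulled from behind, above this edge, towards -x it goes past upright and falls over
- jar: the jar to set on the stand: short amber glass jar with a paper label and a white cap, about 300 g, 60 mm across up to 70 mm height, 100 mm tall with the cap (53 mm across). Origin: centre of its underside, z up its axis
- bottle: bystander, to be left alone: amber glass bottle, 56 mm across, 190 mm tall, black cap. Origin: centre of its underside
- can: bystander, to be left alone: tin can with a paper label, 74 mm across, 95 mm tall. Origin: centre of its underside
- tin: bystander, to be left alone: plain low tin, 84 mm across, 60 mm tall. Origin: centre of its underside
- spice: bystander, to be left alone: small jar with black cap, 44 mm across, 70 mm tall. Origin: centre of its underside
- tape: bystander, to be left alone: empty cardboard tape core (a ring) lying flat, 90 mm across, 45 mm high. Origin: centre of its underside
- carton: bystander, to be left alone: low white carton 80 x 100 x 70 mm. Origin: centre of its underside
There are look-alikes about, which are no part of the job. Of the things that look like the board, the middle-sized one is meant.

How it is judged:
By the outcome, as a careful person would: the job done as asked, in the order asked, and still so for the second after the job is handed in, with the robot touching nothing.
It also fails if it takes over 72 s, if anything falls off the work surface, if the arm or the gripper's body presses on something with over 40 N, if the wrist force passes 120 N, or if a joint passes its speed limit or range.

## Working session

There is one attempt and no reset: what is moved stays moved. The work goes in short steps, Python scripts to look and compute and a tool call to move; the robot and the scene stay as the last step left them, time stands still between calls to the robot, and variables do not carry over. Pictures are saved under pics/ and viewed, at most 10 in all, crops included, and the job is handed in when it is done.

Besides the shell and the picture viewer there is one more tool, called after "Emit:" as name(argument=value, ...) on one line, values as JSON. send_rows: Moves the arm, as the interface text tells. Shift numbers are shares of 800 mm and turn numbers shares of 90 degrees, none past 1 either way. Its arguments: {"type":"object","properties":{"deltas":{"type":"array","items":{"type":"array"}},"gripper":{"type":"number"}},"required":["deltas"]}

```bash
mkdir -p pics; ls; cat > h.py <<'E'
import numpy as np, cv2
from plant import ctrl
from scipy.spatial.transform import Rotation as Ro
def cam(p):
    c=p; f=c["color"].shape[0]/2/np.tan(np.radians(c["vertical_fov"]/2))
    K=np.array([[f,0,c["cx"]],[0,f,c["cy"]],[0,0,1]]); D=np.array([c["k1"],0,0,0.])
    return K,D,np.array(c["rvec"],float),np.array(c["tvec"],float)
def unproj(p,uv,z):
    K,D,r,t=cam(p); R=cv2.Rodrigues(r)[0]; uv=np.atleast_2d(np.array(uv,float))
    n=cv2.undistortPoints(uv.reshape(-1,1,2),K,D).reshape(-1,2)
    d=np.c_[n,np.ones(len(n))]@R; o=-R.T@t
    return o+d*((z-o[2])/d[:,2])[:,None]
def proj(p,X):
    K,D,r,t=cam(p); return cv2.projectPoints(np.atleast_2d(np.array(X,float)),r,t,K,D)[0].reshape(-1,2)
def save(p,n,crop=None,s=1):
    im=p["color"][:,:,::-1]
    if crop: im=im[crop[1]:crop[3],crop[0]:crop[2]]
    cv2.imwrite("pics/"+n,cv2.resize(im,None,fx=s,fy=s,interpolation=cv2.INTER_CUBIC))
E
python3 - <<'E'
from h import *
o=ctrl.get_obs(); print({k:np.round(v,3).tolist() for k,v in o.items()})
for n in("top","scene"):
    p=ctrl.snapshot(n); save(p,n+"0.png",s=1.4)
    K,D,r,t=cam(p);print(n,p["k1"],(-cv2.Rodrigues(r)[0].T@t).round(3))
    for th in "board backstop jar bottle can tin spice tape carton".split():
        print(th,[(round(d["conf"],2),(np.array(d["xy"])*[560,420]).round().tolist(),unproj(p,np.array(d["xy"])*[560,420],.01).round(3)[0,:2].tolist()) for d in ctrl.cut_out(p,th)])
E
```

```text
pics
{'clock': 0.0, 'joint_pos': [84.347, 20.589, 0.632, -0.019, -70.135, -16.507], 'qvel': [-0.013, -0.022, -0.038, -0.013, -0.054, -0.065], 'tau': [0.001, -58.272, 29.306, 6.997, 0.007, -0.0], 'tool_pos': [0.254, 0.625, 0.291], 'orientation': [179.907, -0.009, -22.167], 'force': [-0.428, -0.11, -0.345], 'moment': [-0.045, -0.005, 0.021], 'gripper_force': 0.0, 'opening': 0.087}
top -0.020473786965053222 [ 0.396 -0.082  0.995]
board [(0.94, [255.0, 231.0], [0.524, -0.017]), (0.74, [329.0, 305.0], [0.334, -0.201]), (0.66, [116.0, 269.0], [0.431, 0.342]), (0.65, [190.0, 246.0], [0.487, 0.153])]
backstop [(0.6, [254.0, 178.0], [0.666, -0.014]), (0.32, [132.0, 172.0], [0.687, 0.313])]
jar [(0.9, [113.0, 267.0], [0.434, 0.348])]
bottle [(0.83, [373.0, 226.0], [0.531, -0.323])]
can [(0.93, [153.0, 135.0], [0.79, 0.262])]
tin [(0.62, [340.0, 138.0], [0.773, -0.247])]
spice [(0.88, [132.0, 175.0], [0.68, 0.313])]
tape [(0.75, [370.0, 161.0], [0.706, -0.324])]
carton [(0.66, [433.0, 225.0], [0.531, -0.478])]
scene -0.18390329413993922 [ 1.577 -0.767  1.063]
board [(0.59, [215.0, 201.0], [0.346, -0.198]), (0.58, [328.0, 186.0], [0.492, 0.145])]
backstop [(0.66, [318.0, 233.0], [0.657, -0.022]), (0.18, [292.0, 209.0], [0.523, -0.021])]
jar [(0.82, [356.0, 155.0], [0.408, 0.341])]
bottle [(0.94, [210.0, 230.0], [0.457, -0.278])]
can [(0.86, [409.0, 209.0], [0.737, 0.277])]
tin [(0.59, [277.0, 285.0], [0.76, -0.239])]
spice [(0.57, [401.0, 186.0], [0.634, 0.342])]
tape [(0.57, [239.0, 267.0], [0.642, -0.287])]
carton [(0.78, [164.0, 261.0], [0.5, -0.451]), (0.23, [239.0, 270.0], [0.652, -0.295])]
```

View pics/top0.png

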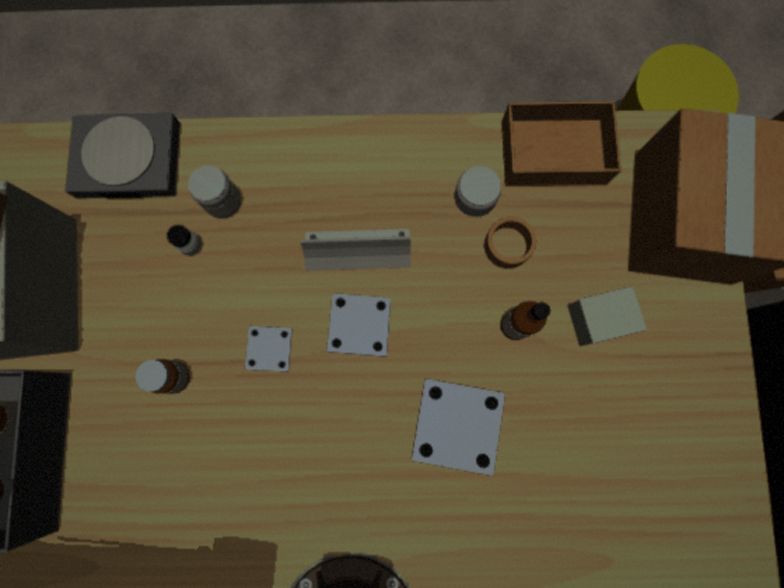

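View pics/scene0.png

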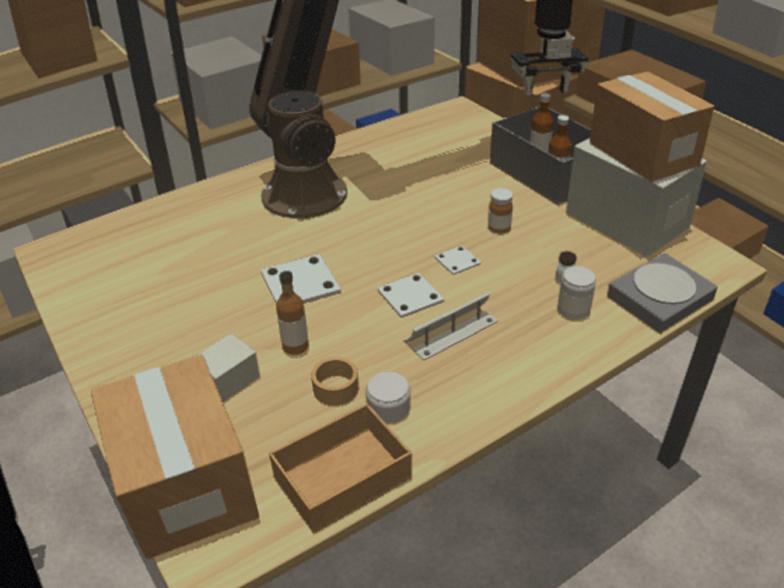

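The three lookalike boards, in picture pixels, are small at (191,249), middle at (256,232) and large at (328,305). I choose the middle one. The only jar with a white cap is at (113,267), since the can and tin have no cap. Next I'll measure them and take a close crop.

```bash
cat >> h.py <<'E'
def rect(p,m,z):
    c=max(cv2.findContours(m.astype(np.uint8),0,2)[0],key=cv2.contourArea).reshape(-1,2)
    q=unproj(p,c,z)[:,:2].astype(np.float32); return cv2.minAreaRect(q*1000)
E
python3 - <<'E'
from h import *
p=ctrl.snapshot("top")
for d in ctrl.cut_out(p,"board"):
    print("board",round(d["conf"],2),np.round(np.r_[rect(p,d["pixels"],.01)[0],rect(p,d["pixels"],.01)[1],rect(p,d["pixels"],.01)[2]],1))
d=ctrl.cut_out(p,"backstop")[0]; m=d["pixels"]
r=rect(p,m,0.0);print("stop rect z0",r, cv2.boxPoints(r).round(1).tolist()); r=rect(p,m,0.06);print("z60",cv2.boxPoints(r).round(1).tolist())
ys,xs=np.nonzero(m);print(xs.min(),xs.max(),ys.min(),ys.max())
# foot edge: lowest mask row per column
cs=[(x,np.nonzero(m[:,x])[0].max()+.5) for x in range(xs.min()+4,xs.max()-3)]
w=unproj(p,cs,0.); a=np.polyfit(w[:,1],w[:,0],1);print("foot line x=a*y+b",a,np.abs(np.polyval(a,w[:,1])-w[:,0]).max(),w[[0,-1]])
for d in ctrl.cut_out(p,"jar"):
    r=rect(p,d["pixels"],.1);print("jar",d["conf"],r)
save(p,"crop1.png",(150,140,350,350),3)
s=ctrl.snapshot("scene")
for d in ctrl.cut_out(s,"jar"):
    ys,xs=np.nonzero(d["pixels"]); print(xs.min(),xs.max(),ys.min(),ys.max(), unproj(s,[(xs.mean(),ys.max())],0.),unproj(s,[(xs.mean(),ys.min())],0.1))
E
```

```text
board 0.92 [480.2 149.8  82.6  79.9  86.2]
board 0.78 [523.1 -18.7 109.7 111.2  84. ]
board 0.73 [ 335.6 -196.5  151.   148.5   79.5]
stop rect z0 ((668.7779541015625, -14.530960083007812), (78.11161804199219, 207.29470825195312), 0.11432994902133942) [[629.5, 89.0], [629.9000244140625, -118.30000305175781], [708.0, -118.0999984741211], [707.5999755859375, 89.19999694824219]]
z60 [[615.4000244140625, 78.69999694824219], [615.7999877929688, -116.0999984741211], [689.2000122070312, -115.9000015258789], [688.7999877929688, 78.9000015258789]]
216 293 163 192
foot line x=a*y+b [-0.01461664  0.63028934] 0.0028001624269820002 [[ 6.31954447e-01  7.76546967e-02  0.00000000e+00]
 [ 6.31793871e-01 -1.06398970e-01 -1.11022302e-16]]
jar 0.8 ((428.2281799316406, 302.5660705566406), (90.64781188964844, 57.8126220703125), 89.40632629394531)
jar 0.74 ((750.3164672851562, 229.14166259765625), (108.30316162109375, 71.57770538330078), 44.785037994384766)
348 365 134 166 [[0.449095   0.30764818 0.        ]] [[0.40686591 0.33551571 0.1       ]]
```

View pics/crop1.png

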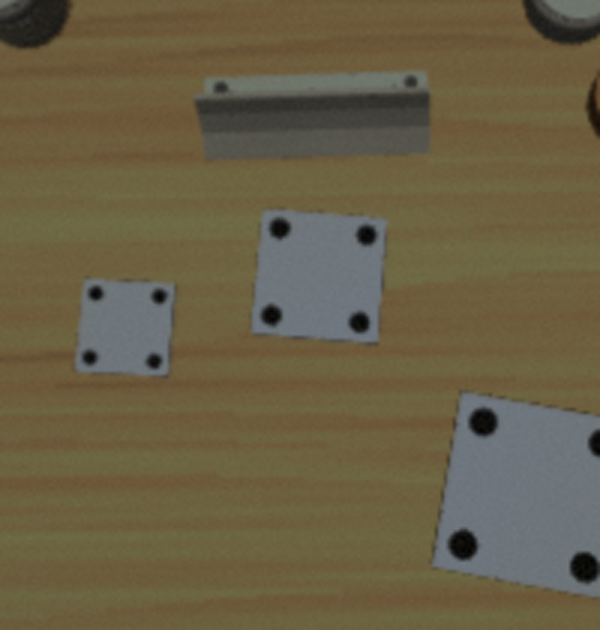

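The crop shows the middle board at crop (319,276), with its feet up. The stop's foot line runs from crop (205,158) to (430,152), with free bench between them.

```bash
python3 - <<'E'
from h import *
p=ctrl.snapshot("top")
f=lambda q:np.array(q)/3+[150,140]-.3
w=unproj(p,f([(205,158),(430,152)]),0.);t=unproj(p,f([(195,97),(430,93)]),.06)
for n,q in(("foot",w),("top",t)):
    print(n,q.round(4).tolist(),"mid",q.mean(0).round(4),"yaw",np.degrees(np.arctan2(-(q[0]-q[1])[0],(q[0]-q[1])[1])).round(2))
print("board corners",unproj(p,f([(265,210),(387,219),(378,343),(252,332)]),.01).round(4)[:,:2].tolist())
c=unproj(p,f([(281,228),(367,235),(272,315),(360,322)]),.013);print("feet",c[:,:2].round(4).tolist(),c.mean(0)); print(np.degrees(np.arctan2(*((c[0]+c[1]-c[2]-c[3])[[1,0]]))))
g=p["color"].astype(int); m=((g.min(2)>110)&(g.max(2)-g.min(2)<35)).astype(np.uint8); m[:,:90]=0;m[:,130:]=0;m[:250]=0;m[290:]=0
n,l,s,cc=cv2.connectedComponentsWithStats(m);print(s,cc)
i=1+s[1:,4].argmax(); r=rect(p,l==i,.1);print("cap",r)
E
```

```text
foot [[0.6297, 0.0829, 0.0], [0.632, -0.1171, -0.0]] mid [ 0.6308 -0.0171 -0.    ] yaw 0.67
top [[0.6685, 0.0821, 0.06], [0.6687, -0.1161, 0.06]] mid [ 0.6686 -0.017   0.06  ] yaw 0.07
board corners [[0.58, 0.0281], [0.5704, -0.0782], [0.4629, -0.069], [0.4738, 0.0388]]
feet [[0.5633, 0.0138], [0.5561, -0.0607], [0.4879, 0.0214], [0.4808, -0.0539]] [ 0.52202985 -0.01983251  0.013     ]
-5.4519562055934
[[     0      0    560    420 235189]
 [   105    259      1      1      1]
 [   114    262      1      1      1]
 [   102    265      1      1      1]
 [   113    265      1      1      1]
 [   117    268      1      1      1]
 [   107    270      3      1      3]
 [   111    271      1      1      1]
 [   100    272      1      1      1]
 [   109    275      1      1      1]] [[279.50799145 209.49726815]
 [105.         259.        ]
 [114.         262.        ]
 [102.         265.        ]
 [113.         265.        ]
 [117.         268.        ]
 [108.         270.        ]
 [111.         271.        ]
 [100.         272.        ]
 [109.         275.        ]]
cap ((424.8048095703125, 321.2402038574219), (4.719400882720947, 0.0), -90.62911224365234)
```

Emit:
send_rows(deltas=[[[0.026,0.033,0],-0.05],[[0.052,0.066,0],-0.1],[[0.078,0.099,0],-0.15],[[0.104,0.132,0],-0.2],[[0.13,0.165,0],-0.2463]], gripper=0.6)

```text
clock: 1.77
tool_pos: [0.3014, 0.4621, 0.2922]
orientation: [-180.0, -0.0, 0.3]
force: [0.8, 0.1, 0.0]
opening: 0.0596
gripper_force: 0.0
```

Emit:
send_rows(deltas=[[[0.0116,0.04,0.01],0],[[0.0232,0.08,0.02],0],[[0.0348,0.12,0.03],0],[[0.0464,0.16,0.04],0],[[0.058,0.2,0.05],0]])

```text
clock: 2.18
tool_pos: [0.3477, 0.3021, 0.2522]
orientation: [-180.0, -0.0, 0.0]
force: [0.8, 0.7, 0.4]
opening: 0.0526
gripper_force: 0.0
```

Emit:
send_rows(deltas=[[[0.0116,0.04,0.01],0],[[0.0232,0.08,0.02],0],[[0.0348,0.12,0.03],0],[[0.0464,0.16,0.04],0],[[0.058,0.2,0.05],0]])

```text
clock: 2.6
tool_pos: [0.3941, 0.1422, 0.2123]
orientation: [-179.9, -0.1, 0.0]
force: [1.5, 0.5, -0.9]
opening: 0.0526
gripper_force: 0.0
```

Emit:
send_rows(deltas=[[[0.0116,0.04,0.01],0],[[0.0232,0.08,0.02],0],[[0.0348,0.12,0.03],0],[[0.0464,0.16,0.04],0],[[0.058,0.2,0.05],0]])

```text
clock: 3.02
tool_pos: [0.4407, -0.018, 0.1722]
orientation: [-180.0, -0.1, 0.0]
force: [0.6, 1.8, 0.3]
opening: 0.0524
gripper_force: 0.0
```

Emit:
send_rows(deltas=[[[0,0,0.04],0],[[0,0,0.08],0],[[0,0,0.11],0],[[0,0,0.125],0],[[0,0,0.128],0]])

```text
clock: 3.43
tool_pos: [0.4392, -0.0171, 0.0677]
orientation: [179.9, 0.2, -0.0]
force: [-0.3, 0.1, 0.5]
opening: 0.0523
gripper_force: 0.0
```

Emit:
send_rows(deltas=[[[0.01,0,0],0],[[0.02,0,0],0],[[0.03,0,0],0],[[0.04,0,0],0],[[0.05,0,0],0]])

```text
clock: 3.85
tool_pos: [0.4817, -0.0162, 0.0707]
orientation: [-180.0, -0.1, 0.0]
force: [-3.1, 0.5, 2.6]
opening: 0.053
gripper_force: 1.4
```

Emit:
send_rows(deltas=[[[0.01,0,0],0],[[0.02,0,0],0],[[0.03,0,0],0],[[0.04,0,0],0],[[0.05,0,0],0]])

```text
clock: 4.27
tool_pos: [0.5208, -0.0165, 0.0696]
orientation: [180.0, 0.0, -0.0]
force: [-3.3, 0.6, 2.3]
opening: 0.0528
gripper_force: 1.3
```

Emit:
send_rows(deltas=[[[0.01,0,0],0],[[0.02,0,0],0],[[0.03,0,0],0],[[0.04,0,0],0],[[0.05,0,0],0]])

```text
clock: 4.68
tool_pos: [0.5613, -0.0163, 0.0696]
orientation: [-180.0, -0.0, 0.0]
force: [-0.6, 0.3, 0.3]
opening: 0.0525
gripper_force: 0.4
```

Emit:
send_rows(deltas=[[[0.008,0,0],0],[[0.016,0,0],0],[[0.024,0,0],0],[[0.032,0,0],0],[[0.04,0,0],0]])

```text
clock: 5.1
tool_pos: [0.5931, -0.0164, 0.0698]
orientation: [-180.0, -0.0, 0.0]
force: [-0.2, -0.6, -0.1]
opening: 0.0526
gripper_force: 0.4
```

```bash
python3 - <<'E'
from h import *
p=ctrl.snapshot("scene"); q=ctrl.snapshot("top")
save(p,"s1.png",(230,130,400,290),3)
a=cv2.resize(p["color"][130:290,230:400,::-1],(400,376)); b=cv2.resize(q["color"][130:260,190:320,::-1],(376,376))
cv2.imwrite("pics/both1.png",np.hstack([a,b]))
E
```

```text
(no output)
```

View pics/both1.png

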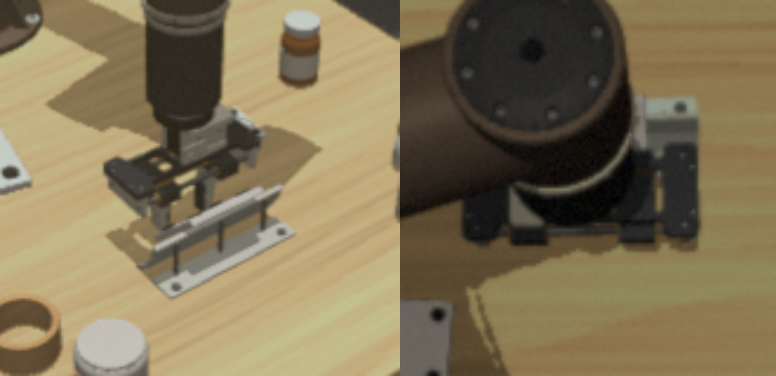

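The left half shows the board's white top edge at about (210,215), just over the stop's rim. The right half is mostly hidden by the arm. I'll finish the push, then back off to look.

Emit:
send_rows(deltas=[[[0.006,0,0],0],[[0.012,0,0],0],[[0.018,0,0],0],[[0.022,0,0],0],[[0.023,0,0],0]])

```text
clock: 5.62
tool_pos: [0.6114, -0.0163, 0.0697]
orientation: [180.0, -0.0, 0.0]
force: [-1.2, 0.7, 1.1]
opening: 0.0523
gripper_force: 0.9
```

Emit:
send_rows(deltas=[[[-0.01,0,0],0],[[-0.03,0,0],0],[[-0.06,0,-0.03],0],[[-0.09,0,-0.07],0],[[-0.13,0,-0.11],0]])

```text
clock: 6.03
tool_pos: [0.5082, -0.0165, 0.1555]
orientation: [180.0, 0.1, 0.0]
force: [0.6, 1.2, 1.6]
opening: 0.0528
gripper_force: 0.0
```

Emit:
send_rows(deltas=[[[0,-0.03,-0.03],0],[[0,-0.07,-0.06],0],[[0,-0.11,-0.08],0],[[0,-0.15,-0.08],0],[[0,-0.19,-0.08],0]])

```text
clock: 6.45
tool_pos: [0.5091, 0.1372, 0.2212]
orientation: [-179.9, -0.2, -0.0]
force: [1.1, -0.5, -1.2]
opening: 0.0522
gripper_force: 0.0
```

```bash
python3 - <<'E'
from h import *
p=ctrl.snapshot("scene"); q=ctrl.snapshot("top")
a=cv2.resize(p["color"][130:290,230:400,::-1],(400,376)); b=cv2.resize(q["color"][130:260,190:320,::-1],(376,376))
cv2.imwrite("pics/both2.png",np.hstack([a,b]))
for s in(p,q):
  for d in ctrl.cut_out(s,"board"): 
    ys,xs=np.nonzero(d["pixels"]);print(s is p,d["conf"],xs.min(),xs.max(),ys.min(),ys.max())
E
```

```text
True 0.96 312 344 176 195
True 0.95 187 242 182 214
True 0.46 304 341 207 229
False 0.96 175 207 240 264
False 0.62 230 275 159 194
```

View pics/both2.png

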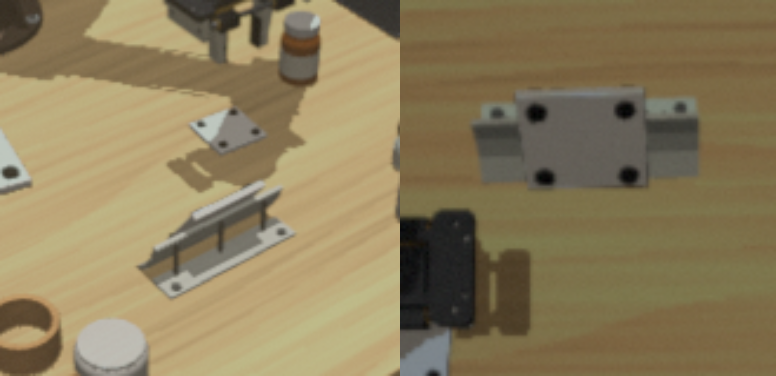

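The right half shows the board leaning on the stop, with its top edge from (515,88) to (645,86) and its feet facing -x. In the left half its rim shows above the stop.

```bash
python3 - <<'E'
from h import *
q=ctrl.snapshot("top")
f=lambda a:np.array([(190+(x-400)*130/376,130+y*130/376) for x,y in a])
print(unproj(q,f([(515,88),(645,86)]),.092).round(4).tolist(),unproj(q,f([(525,185),(648,187)]),.005).round(4).tolist())
for n in("can","tin","tape"):
    for d in ctrl.cut_out(q,n)[:1]: print(n,d["conf"],unproj(q,np.array(d["xy"])*[560,420],.05).round(3))
E
```

```text
[[0.6881, 0.0399, 0.092], [0.688, -0.0706, 0.092]] [[0.6235, 0.0417, 0.005], [0.6199, -0.071, 0.005]]
can 0.82 [[0.772 0.25  0.05 ]]
tape 0.77 [[ 0.694 -0.309  0.05 ]]
```

Emit:
send_rows(deltas=[[[0.027,0.019,0],0],[[0.054,0.038,0],0],[[0.081,0.057,0],0],[[0.108,0.076,0],0],[[0.136,0.096,0],0]])

```text
clock: 7.27
tool_pos: [0.6189, 0.057, 0.2191]
orientation: [180.0, 0.0, -0.1]
force: [0.9, 0.4, -0.5]
opening: 0.0526
gripper_force: 0.0
```

Emit:
send_rows(deltas=[[[0.03,0.02,0],0],[[0.06,0.04,0],0],[[0.09,0.06,0],0],[[0.12,0.08,0],0],[[0.138,0.096,0],0]])

```text
clock: 7.68
tool_pos: [0.7301, -0.0207, 0.2184]
orientation: [180.0, 0.0, -0.1]
force: [0.3, 0.4, -0.3]
opening: 0.0526
gripper_force: 0.0
```

Emit:
send_rows(deltas=[[[0,0,0.02],0],[[0,0,0.05],0],[[0,0,0.08],0],[[0,0,0.1],0],[[0,0,0.1],0]])

```text
clock: 8.1
tool_pos: [0.726, -0.0196, 0.1343]
orientation: [180.0, 0.4, -0.1]
force: [-0.3, 0.4, -0.2]
opening: 0.0524
gripper_force: 0.0
```

Emit:
send_rows(deltas=[[[-0.01,0,0],0],[[-0.02,0,0],0],[[-0.03,0,0],0],[[-0.04,0,0],0],[[-0.05,0,0],0]])

```text
clock: 8.52
tool_pos: [0.6881, -0.0178, 0.1408]
orientation: [-180.0, -0.1, 0.0]
force: [0.3, 0.1, 0.6]
opening: 0.0528
gripper_force: 0.2
```

Emit:
send_rows(deltas=[[[-0.01,0,0],0],[[-0.02,0,0],0],[[-0.03,0,0],0],[[-0.04,0,0],0],[[-0.05,0,0],0]])

```text
clock: 8.93
tool_pos: [0.6476, -0.0179, 0.1392]
orientation: [180.0, 0.0, 0.0]
force: [0.3, 0.9, -0.7]
opening: 0.0523
gripper_force: 0.0
```

Emit:
send_rows(deltas=[[[-0.01,0,0],0],[[-0.02,0,0],0],[[-0.03,0,0],0],[[-0.04,0,0],0],[[-0.05,0,0],0]])

```text
clock: 9.35
tool_pos: [0.6077, -0.018, 0.1392]
orientation: [180.0, 0.0, 0.0]
force: [1.0, -0.6, 0.5]
opening: 0.0525
gripper_force: 0.0
```

```bash
python3 - <<'E'
from h import *
p=ctrl.snapshot("scene"); q=ctrl.snapshot("top")
a=cv2.resize(p["color"][130:290,230:400,::-1],(400,376)); b=cv2.resize(q["color"][130:260,190:320,::-1],(376,376))
cv2.imwrite("pics/both3.png",np.hstack([a,b]))
E
```

```text
(no output)
```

View pics/both3.png

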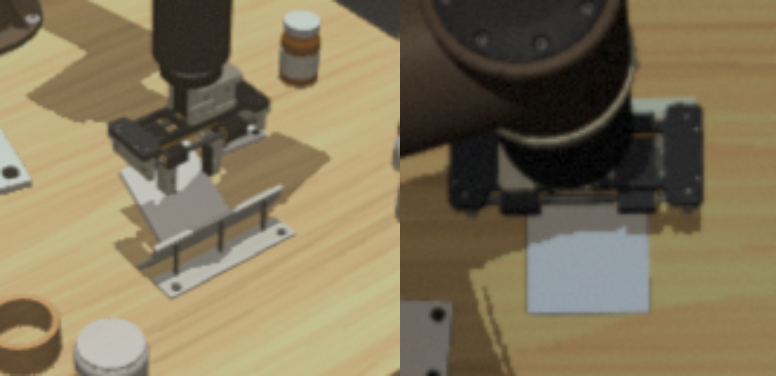

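The board has tipped over and lies smooth face up in front of the stop, with its near edge at right-half (527–650,312). Next I'll locate the jar.

```bash
python3 - <<'E'
from h import *
p=ctrl.snapshot("top"); s=ctrl.snapshot("scene")
save(p,"jar.png",(80,235,160,300),8)
from scipy.optimize import minimize
obs=[]
for c in (p,s):
    d=[d for d in ctrl.cut_out(c,"jar")]
    for e in d: print(round(e["conf"],2),np.array(e["xy"])*[560,420])
    obs.append((c,[e["pixels"] for e in d if (lambda w:abs(w[0]-.43)<.08 and abs(w[1]-.33)<.08)(unproj(c,np.array(e["xy"])*[560,420],.05)[0])]))
th=np.linspace(0,2*np.pi,40)
def sil(c,x,y):
    X=[]
    for r,z in((.030,0),(.030,.07),(.0265,.075),(.0265,.1)): X+=[(x+r*np.cos(a),y+r*np.sin(a),z) for a in th]
    h=cv2.convexHull(proj(c,X).astype(np.float32)); m=np.zeros((420*4,560*4),np.uint8)
    cv2.fillConvexPoly(m,((h+.5)*4).round().astype(int),1); return cv2.resize(m.astype(np.float32),(560,420),interpolation=cv2.INTER_AREA)
def cost(v,oo): return sum(np.abs(sil(c,*v)-m[0]).sum()/m[0].sum() for c,m in oo if m)
for oo in(obs,obs[:1],obs[1:]):
    if any(m for _,m in oo):
        r=minimize(cost,[.43,.325],args=(oo,),method="Nelder-Mead",options=dict(initial_simplex=[[.43,.325],[.445,.325],[.43,.34]])); print(r.x.round(4),r.fun)
E
```

```text
0.8 [357.392 153.804]
[0.4258 0.3227] 0.09540117416829745
[0.4258 0.3227] 0.09540117416829745
```

View pics/jar.png

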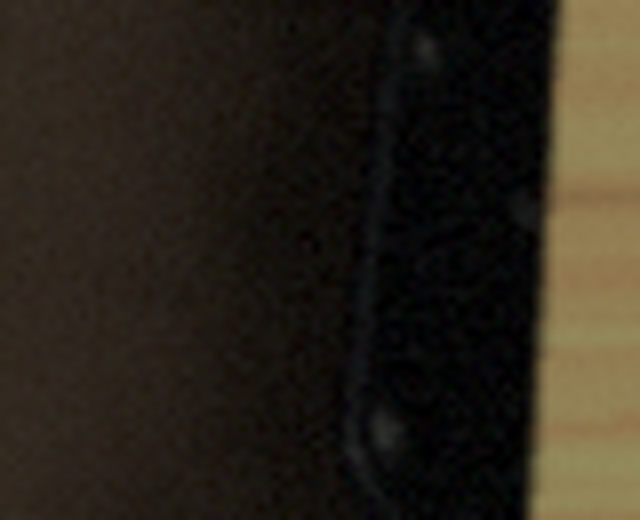

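Emit:
send_rows(deltas=[[[0,0,-0.03],0],[[0,0,-0.06],0],[[0,0,-0.09],0],[[0,0,-0.11],0],[[0,0,-0.13],0]], gripper=1)

```text
clock: 10.07
tool_pos: [0.6091, -0.0179, 0.2446]
orientation: [-180.0, -0.1, 0.0]
force: [0.4, 0.6, -0.6]
opening: 0.0807
gripper_force: 0.0
```

That crop shows only the arm covering the jar, so the jar pose (0.426, 0.323) comes from the scene camera. It agrees with the first top view. I'll hover over it with the tool turned to yaw -90 and check with the wrist camera.

Emit:
send_rows(deltas=[[[-0.0153,-0.0284,0],0.0667],[[-0.0305,-0.0568,0],0.1333],[[-0.0458,-0.0853,0],0.2],[[-0.061,-0.1137,0],0.2667],[[-0.0763,-0.1421,0],0.3333]])

```text
clock: 10.48
tool_pos: [0.5472, 0.0967, 0.2432]
orientation: [-180.0, -0.0, -30.3]
force: [-0.1, -0.7, 0.4]
opening: 0.0876
gripper_force: 0.0
```

Emit:
send_rows(deltas=[[[-0.0274,-0.017,0],0.0667],[[-0.0548,-0.034,0],0.1333],[[-0.0823,-0.0509,0],0.2],[[-0.1097,-0.0679,0],0.2667],[[-0.1371,-0.0849,0],0.3333]])

```text
clock: 10.9
tool_pos: [0.4861, 0.2106, 0.2433]
orientation: [-180.0, -0.0, -60.3]
force: [0.6, -0.3, -0.8]
opening: 0.0876
gripper_force: 0.0
```

Emit:
send_rows(deltas=[[[-0.0322,-0.001,0],0.0667],[[-0.0645,-0.002,0],0.1333],[[-0.0967,-0.003,0],0.2],[[-0.129,-0.004,0],0.2667],[[-0.1612,-0.005,0],0.3333]])

```text
clock: 11.32
tool_pos: [0.4249, 0.3244, 0.2433]
orientation: [-180.0, 0.0, -90.3]
force: [1.2, 0.4, 0.4]
opening: 0.0874
gripper_force: 0.0
```

```bash
python3 - <<'E'
from h import *
w=ctrl.snapshot("wrist"); p=ctrl.snapshot("top"); o=ctrl.get_obs(); print(o["tool_pos"],o["orientation"],np.round(o["joint_pos"],1))
save(w,"w1.png"); a=w["color"][:,:,::-1]; b=cv2.resize(p["color"][150:250,200:320,::-1],(240,200))
cv2.imwrite("pics/w1.png",np.hstack([a,np.vstack([b,np.zeros((220,240,3),np.uint8)])]))
for d in ctrl.cut_out(w,"jar"): 
    print("jar",d["conf"],np.array(d["xy"])*[560,420],d["pixels"].sum())
print("proj of jar top/bottom",proj(w,[(.426,.323,.1),(.426,.323,0)]))
for d in ctrl.cut_out(p,"board"): print("board",round(d["conf"],2),rect(p,d["pixels"],.013))
E
```

```text
[0.42459932 0.32590098 0.24327044] [-1.79976065e+02  3.90797133e-02 -9.01097073e+01] [ 58.5   9.6 -21.    0.  -59.3 -58.6]
jar 0.81 [270.816 208.992] 4193
proj of jar top/bottom [[270.33622504 220.4748237 ]
 [271.18124742 193.59537054]]
board 0.92 ((558.6822509765625, -14.652458190917969), (107.53231811523438, 113.38265991210938), 89.3005599975586)
board 0.79 ((479.9674987792969, 147.82052612304688), (80.65198516845703, 79.63723754882812), 86.56720733642578)
board 0.76 ((336.0624694824219, -195.82666015625), (147.20628356933594, 147.6669158935547), 79.06131744384766)
board 0.61 ((777.7676391601562, -248.69619750976562), (86.22700500488281, 106.39544677734375), 55.34340286254883)
```

View pics/w1.png

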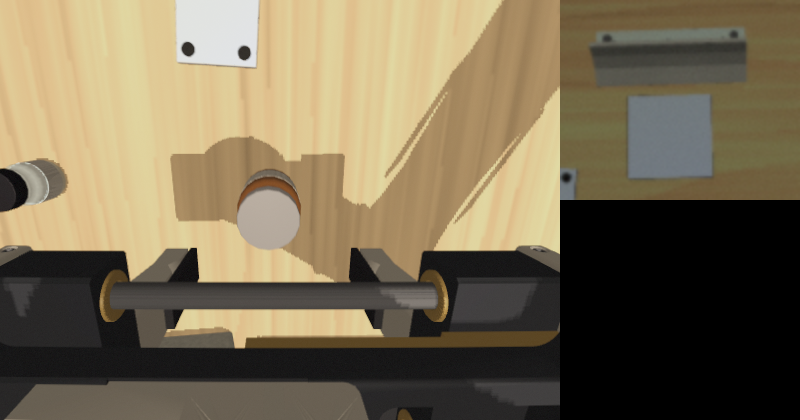

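The cap shows at (269,218), where (0.426, 0.323) projects to (270,220). The fingers straddle the jar, and the stand lies smooth face up and clear of the stop (right inset). Going down to grasp.

Emit:
send_rows(deltas=[[[0.004,-0.001,0.03],0],[[0.004,-0.001,0.06],0],[[0.004,-0.001,0.09],0],[[0.004,-0.001,0.12],0],[[0.004,-0.001,0.14],0]])

```text
clock: 11.93
tool_pos: [0.4263, 0.3183, 0.1292]
orientation: [179.9, -0.1, -90.0]
force: [0.1, -0.4, 0.3]
opening: 0.0877
gripper_force: 0.0
```

Emit:
send_rows(deltas=[[[0,0,0.012],0],[[0,0,0.022],0],[[0,0,0.026],0],[[0,0,0.026],0],[[0,0,0.026],0]])

```text
clock: 12.35
tool_pos: [0.4266, 0.3201, 0.1111]
orientation: [-180.0, 0.0, -90.0]
force: [0.3, 0.8, -0.2]
opening: 0.0873
gripper_force: 0.0
```

Emit:
send_rows(deltas=[[[0,0,0],0],[[0,0,0],0],[[0,0,0],0],[[0,0,0],0],[[0,0,0],0]], gripper=0.6)

```text
clock: 12.77
tool_pos: [0.4267, 0.3203, 0.111]
orientation: [-179.9, 0.1, -90.0]
force: [2.8, 0.3, 1.8]
opening: 0.06
gripper_force: 1.2
```

Emit:
send_rows(deltas=[[[0,0,0],0],[[0,0,0],0],[[0,0,0],0],[[0,0,0],0],[[0,0,0],0]], gripper=0.5)

```text
clock: 13.18
tool_pos: [0.4267, 0.3203, 0.111]
orientation: [-179.9, 0.1, -90.0]
force: [2.3, -0.8, 5.8]
opening: 0.0586
gripper_force: 30.0
```

Emit:
send_rows(deltas=[[[0,0,-0.01],0],[[0,0,-0.03],0],[[0,0,-0.055],0],[[0,0,-0.075],0],[[0,0,-0.085],0]])

```text
clock: 13.6
tool_pos: [0.426, 0.3198, 0.18]
orientation: [-180.0, 0.0, -90.0]
force: [0.1, 0.3, -3.6]
opening: 0.0587
gripper_force: 30.0
```

Emit:
send_rows(deltas=[[[0.01,-0.004,0],0],[[0.03,-0.012,0],0],[[0.06,-0.024,0],0],[[0.09,-0.036,0],0],[[0.12,-0.048,0],0]])

```text
clock: 14.02
tool_pos: [0.4639, 0.2219, 0.1771]
orientation: [179.9, -0.1, -90.0]
force: [0.2, 0.2, -3.0]
opening: 0.0592
gripper_force: 30.0
```

Emit:
send_rows(deltas=[[[0.03,-0.012,0],0],[[0.06,-0.024,0],0],[[0.09,-0.036,0],0],[[0.12,-0.048,0],0],[[0.15,-0.06,0],0]])

```text
clock: 14.43
tool_pos: [0.5118, 0.1019, 0.1771]
orientation: [179.8, -0.0, -90.0]
force: [-0.5, 0.4, -2.1]
opening: 0.0586
gripper_force: 30.0
```

Emit:
send_rows(deltas=[[[0.03,-0.011,0],0],[[0.06,-0.022,0],0],[[0.09,-0.034,0],0],[[0.12,-0.046,0],0],[[0.141,-0.057,0],0]])

```text
clock: 14.85
tool_pos: [0.5573, -0.0113, 0.1769]
orientation: [179.8, -0.0, -90.1]
force: [0.2, 0.8, -2.2]
opening: 0.0589
gripper_force: 30.0
```

Emit:
send_rows(deltas=[[[0.01,0,0],0],[[0.01,0,0],0],[[0.01,0,0],0],[[0.01,0,0],0],[[0.01,0,0],0]])

```text
clock: 15.27
tool_pos: [0.5578, -0.0162, 0.1782]
orientation: [180.0, 0.0, -89.9]
force: [0.8, 0.0, -3.2]
opening: 0.0587
gripper_force: 30.0
```

```bash
python3 - <<'E'
from h import *
w=ctrl.snapshot("wrist"); s=ctrl.snapshot("scene"); o=ctrl.get_obs(); print(o["tool_pos"],o["orientation"],o["gripper_force"])
a=w["color"][:,:,::-1]; b=cv2.resize(s["color"][150:260,250:350,::-1],(240,264))
cv2.imwrite("pics/w2.png",np.hstack([a,np.vstack([b,np.zeros((156,240,3),np.uint8)])]))
for d in ctrl.cut_out(w,"board"): print(d["conf"],rect(w,d["pixels"],.013))
t=o["tool_pos"]; print(proj(w,[(.5587,-.0147,.013),(.5587+.055,-.0147-.055,.013),(.5587-.055,-.0147-.055,.013),(t[0],t[1],t[2]-.011),(t[0],t[1]+.002,t[2]-.011)]).round(1).tolist())
E
```

```text
[ 0.55808515 -0.01615725  0.1785002 ] [-1.79993229e+02  9.27131852e-03 -8.99218484e+01] 29.997023274045205
0.9 ((368.9063415527344, -158.22186279296875), (63.720359802246094, 103.96370697021484), 79.51925659179688)
0.67 ((556.2100830078125, -25.41946792602539), (110.54021453857422, 93.60283660888672), 0.033108778297901154)
[[270.7, 216.1], [205.7, 154.0], [335.4, 154.1], [269.2, 324.8], [269.2, 329.0]]
```

View pics/w2.png

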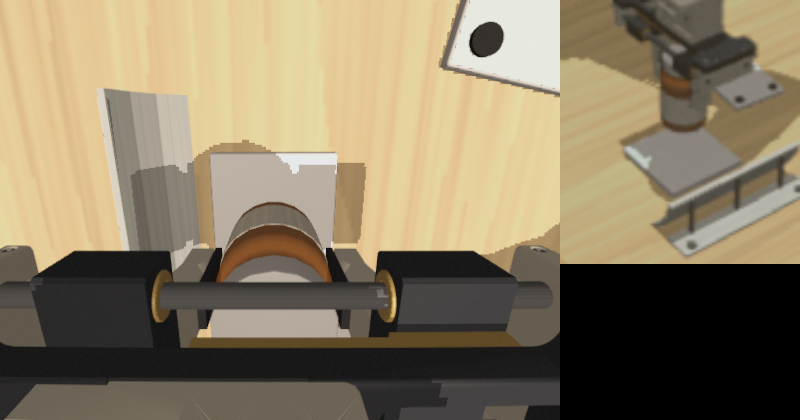

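The stand's far edge is at row 153 and columns 209–337, close to the predicted 154 and 206–335. The jar is held upright above its middle, so I'll lower it.

Emit:
send_rows(deltas=[[[0,0.001,0.012],0],[[0,0.001,0.026],0],[[0,0.001,0.04],0],[[0,0.001,0.05],0],[[0,0.001,0.056],0]])

```text
clock: 15.83
tool_pos: [0.5568, -0.0169, 0.1321]
orientation: [179.9, -0.0, -90.0]
force: [-0.8, 0.2, -2.5]
opening: 0.0591
gripper_force: 30.0
```

Emit:
send_rows(deltas=[[[0,0,0.003],0],[[0,0,0.006],0],[[0,0,0.009],0],[[0,0,0.0095],0],[[0,0,0.0095],0]])

```text
clock: 16.25
tool_pos: [0.5576, -0.0169, 0.1262]
orientation: [-180.0, 0.0, -90.0]
force: [0.1, 0.9, -2.8]
opening: 0.0588
gripper_force: 30.0
```

Emit:
send_rows(deltas=[[[0,0,0.0005],0],[[0,0,0.001],0],[[0,0,0.0015],0],[[0,0,0.002],0],[[0,0,0.002],0]])

```text
clock: 16.67
tool_pos: [0.5575, -0.0169, 0.1244]
orientation: [180.0, 0.0, -90.0]
force: [0.7, 1.1, -3.0]
opening: 0.0589
gripper_force: 30.0
```

Emit:
send_rows(deltas=[[[0,0,0.0003],0],[[0,0,0.0006],0],[[0,0,0.0009],0],[[0,0,0.0012],0],[[0,0,0.0012],0]])

```text
clock: 17.08
tool_pos: [0.5575, -0.017, 0.124]
orientation: [-180.0, -0.0, -90.0]
force: [-1.9, 0.0, 4.4]
opening: 0.0589
gripper_force: 30.0
```

It has touched down, with the vertical force going from -3 to +4 N. Now I'll release and withdraw.

Emit:
send_rows(deltas=[[[0,0,0],0],[[0,0,0],0],[[0,0,0],0],[[0,0,0],0],[[0,0,0],0]], gripper=0.75)

```text
clock: 17.5
tool_pos: [0.5576, -0.0169, 0.1234]
orientation: [-180.0, 0.0, -90.0]
force: [0.4, -0.2, -0.7]
opening: 0.0654
gripper_force: 0.0
```

Emit:
send_rows(deltas=[[[0,0,0],0],[[0,0,0],0],[[0,0,0],0],[[0,0,0],0],[[0,0,0],0]], gripper=1)

```text
clock: 17.92
tool_pos: [0.5575, -0.0169, 0.1235]
orientation: [-180.0, -0.0, -90.0]
force: [0.3, -1.2, -0.5]
opening: 0.0869
gripper_force: 0.0
```

Emit:
send_rows(deltas=[[[0,0,-0.01],0],[[0,0,-0.03],0],[[0,0,-0.06],0],[[0,0,-0.09],0],[[0,0,-0.12],0]])

```text
clock: 18.33
tool_pos: [0.5573, -0.017, 0.2211]
orientation: [180.0, -0.0, -90.0]
force: [-0.2, -0.3, -0.5]
opening: 0.0874
gripper_force: 0.0
```

Emit:
send_rows(deltas=[[[-0.03,0,-0.03],0],[[-0.07,0,-0.05],0],[[-0.11,0,-0.05],0],[[-0.15,0,-0.05],0],[[-0.18,0,-0.05],0]])

```text
clock: 18.75
tool_pos: [0.5574, 0.1291, 0.2609]
orientation: [-179.9, 0.1, -90.0]
force: [0.5, -0.1, 0.4]
opening: 0.0875
gripper_force: 0.0
```

Emit:
send_rows(deltas=[[[-0.03,0,0],0],[[-0.06,0,0],0],[[-0.08,0,0],0],[[-0.08,0,0],0],[[-0.08,0,0],0]])

```text
clock: 19.17
tool_pos: [0.5573, 0.1916, 0.2596]
orientation: [180.0, -0.0, -89.9]
force: [0.4, 0.3, -0.1]
opening: 0.0879
gripper_force: 0.0
```

```bash
python3 - <<'E'
from h import *
p=ctrl.snapshot("scene"); q=ctrl.snapshot("top")
a=cv2.resize(p["color"][130:290,230:400,::-1],(400,376)); b=cv2.resize(q["color"][130:260,190:320,::-1],(376,376))
cv2.imwrite("pics/end.png",np.hstack([a,b]))
print(ctrl.get_obs()["clock"])
E
```

```text
19.2667
```

View pics/end.png

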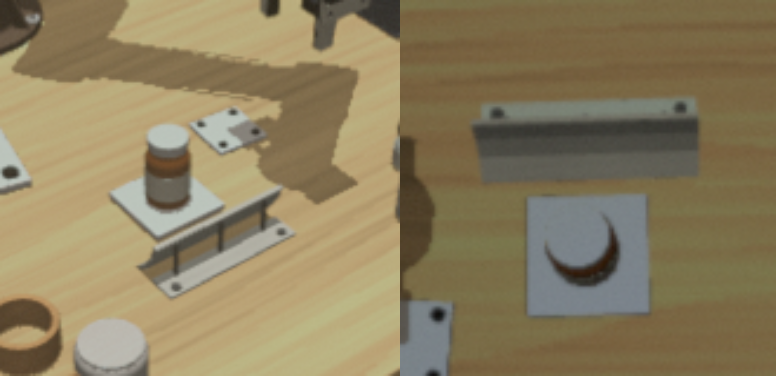

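The jar stands upright in the middle of the stand: left-half (167,170), and right-half about (583,250) against a stand centre of (588,255). The gripper is clear.

```bash
python3 -c "
from plant import ctrl
print(ctrl.close_job())"
```

```text
the job is handed in; nothing more can be done
None
```

The stand was pushed up the backstop, tipped over onto its feet, and the jar set upright in its middle. I handed the job in at about 19 s with the gripper clear; no verdict came back.

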